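Poise the keyed punch over its die for a line-up check

TASK

Take the keyed punch (the bright steel one with a brass key on its side and a red line on top) out of the blue tooling rack, carry it clear of the hand pump and of the die set's guide pillars, and poise it upright and centred over the die, its key in line with the keyway of the brass guide bush and its tip about 10 mm above the bush, so that I can check the line-up before we close the tool. Touch neither the pump nor the die set, and leave the other tools and loose parts where they are. Finish while holding the punch still there: do not lower it in or let go.

Things in the scene. Friction and masses are not known exactly. Their poses are not given: they have to be found in the camera images.
- punch: Keyed steel punch, 0.5-0.75 kg, upright in any one rack hole. Origin: centre of the tip's underside; z up its axis. Rectangular tip 10 (x) by 22 (y) mm, 30 mm long; then a round barrel 34 mm thick from z=30 to 110 mm (flat top): grip it at z=75-95. At the start its shoulder (z=30) rests on the rack top, so the origin is 10 mm above the bench; the tip hangs loose in the hole and lifts straight out.
- punch_key (a point): Point on the punch's brass key, 21 mm from the punch's axis along its +x, 47 mm above the tip's underside. The key is 8 mm wide, reaches 23 mm from the axis, from z=36 to 58 mm. A red line on the flat top runs from the centre towards the key, and down the barrel to it. At the start the key points within about 65 degrees of world +x.
- die_set: Lower half of a die set, fixed. Origin under its centre on the bench. Dark steel base plate 160 (x) by 200 (y) mm, 25 mm thick; steel die block 100 by 96 mm up to z=60 mm; on it a brass guide bush, 64 mm outside, 36 mm bore, top face at z=72 mm. Four steel pillars 22 mm thick at x=+-58, y=+-78 mm, tops at z=125 mm. Its +x points within about 20 degrees of world +x.
- die_mouth (a point): Centre of the bush's bore in the plane of the bush's top face, 72 mm above the bench; axes as the die set's: z up, x towards the keyway. The underside of the punch's tip belongs about 10 mm above this point.
- keyway (a point): Keyway: slot 10 mm wide in the bush's bore on the die set's +x side, reaching 24 mm from the bore's centre. The point lies 21 mm from the bore's centre, in the plane of the bush's top face. A red line on bush and die block runs outwards from it.
- rack: Blue tooling rack, fixed, 70 (x) by 210 (y) mm, 40 mm high. Origin under its centre on the bench. Three upright 29 mm holes in a row along its y, at y=-70, 0 and +70 mm, each with one tool: put the fingers on the rack's -x and +x sides to clear the neighbours. Its x is within 12 degrees of world x. Rack and die set stand on opposite sides of the pump; which on which varies.
- pump: Red hydraulic hand pump, fixed, lying along its x (roughly world x) between rack and die set. Origin under its middle on the bench. Reaches x=-210 to +160 mm, 76 mm wide (a black valve knob reaches y=+49 mm near x=-145 mm), 115 mm high over the steel lever with black grip that lies along its top.
- round_punch: Dark steel plain punch without key or red line, round tip, barrel 34 mm in diameter, same height as the keyed punch, loose in a rack hole. Origin under its tip. Leave it alone.
- ejector: Aluminium ejector pin, waisted to 22 mm, 105 mm long (its top 115 mm above the bench), loose in a rack hole. Origin under its tip. Leave it alone.
- spacer: Loose steel spacer disc, 60 mm in diameter, 20 mm high, on the bench on the robot's side of the die set. Origin under its centre. Leave it alone.
- platen: Loose dark steel block 60 by 80 by 18 mm on the bench beyond the rack. Origin under its centre. Leave it alone.
There are look-alikes about, which are no part of the job. Leave any orange look-alike of the punch alone.

How it is judged:
On the way:
1. the keyed punch is gripped and lifted clear out of the rack (contact force between the fingers and punch above 2 N and height (world z) of punch above 0.06 m and contact force between punch and rack below 0.1 N), for 0.2 s.
At the end, for the whole second after the job is handed in: The fingers hold the keyed punch still and upright (within 3.4 degrees), tip down, touching nothing of the die set, its axis within 4 mm of the bush's centre, the underside of its tip 4 to 17 mm above the bush's top face, its key pointing the keyway's way within 7 degrees (horizontal distance between punch and die_mouth below 0.004 m and z of punch in the frame of die_mouth between 0.004 and 0.017 m and angle between punch's own z axis and vertical below 0.06 rad and height (world z) of punch_key above 0.115 m and angle between the x axis of punch and the x axis of die_mouth, either way round below 0.12 rad and x of punch_key in the frame of die_mouth above 0.012 m and contact force between the fingers and punch above 2 N and contact force between punch and die_set below 0.1 N and linear speed of punch below 0.01 m/s and angular speed of punch below 0.1 rad/s); the arm keeps its last pose, push and grip.
It fails at once if anything touches the die set (contact force between die_set and anything else above 0.5 N).
It fails at once if anything touches the pump (contact force between pump and anything else above 0.5 N).
It fails at once if another tool or loose part is moved more than 12 mm (distance of any of round_punch, ejector, spacer, platen from where it was at the start of the episode above 0.012 m).
It also fails if it takes over 42 s, if anything falls off the work surface, if the arm or the gripper's body presses on something with over 40 N, if the wrist force passes 120 N, or if a joint passes its speed limit or range.

ROBOT

A 6-joint arm with a two-finger parallel gripper is mounted at the origin on the work surface. World frame = base frame: x ahead of the robot, y to its left, z up, the work surface at z = 0. Lengths are in m, angles in rad, forces in N, time in s.
With the tool pointing down it reaches from about 0.25 to 0.725 m from the base axis. Payload 4 kg.
Tool frame: the origin (TCP) lies between the finger pads; the fingertips stand 17 mm ahead of it and the grasp point (between the pads) lies 2 mm behind it; z points along the fingers, y is the direction in which the jaws open and shut (so a half turn about z gives the same grasp; the last joint's range is limited). The gripper opens to 85 mm and grips with 20 to 120 N. Pads are 22 mm wide; open, the fingers measure 114 mm over their backs; the gripper's body (76 mm by 85 mm) begins 54 mm behind the grasp point. The pads swing forward as they close: fully open they stand 13 mm farther back than shut.
Start: joints at [1.226, 0.241, 0.005, 1.335, 0, 1.571], TCP at [0.169, 0.471, 0.248] pointing down, gripper open.
Joint ranges: [-2.72, 2.72], [-1.05, 1.87], [-1.09, 1.28], [-1.99, 2.15], [-1.42, 1.44], [-3.14, 3.14]. Speed limits (rad/s): [2.79, 2.79, 3.14, 3.14, 3.14, 3.14].

INTERFACE

Orientations are given as a unit quaternion [x, y, z, w].
In Python, from workcell import readout, viewer, order gives the robot as it stands. The module is installed in compiled form; this text tells all that it offers.
- The arm moves only by the shell command python3 -m crank 'ROWS'. ROWS is text: rows parted by semicolons, each of 7 numbers parted by spaces: the shift along the tool's x, y, z in m, then the turn, a rotation vector about the tool's x, y, z in rad, then the gripper's target within -1 to 1 (shut at 1, half-way at 0, fully open at -1). A call has 1 to 20 rows; each row shifts and turns the pose as measured when the row begins, along the tool's axes as they then stand; what a row does not reach is not made up. A row lasts 1/12 s, in which the tool goes at most 41.7 mm and 7.16 degrees, less where a joint would pass 70% of its speed; a pose out of reach is approached as far as the arm can. A call with a gripper value outside its range is refused whole. The fingers move at their own pace and stop on an object; the grip force is fixed at half the most. Time passes only in rows, so rows that do not move let the fingers close. It gives the time, the measured TCP pose, the force and the opening at its end, in the units of the state.
- readout.get_obs(): the state, without advancing time (a new reading comes with each control period).
- viewer.camera(name): name is "side" or "top" or "wrist"; returns the picture (420x560x3 uint8, red, green, blue); there is no depth.
- viewer.calibration(name): a dict with "fx", "fy", "cx", "cy" (pixels), "eye" and "rotation" of the camera in the world. Camera axes: x right, y down, z forward; pixel columns grow to the right and rows downward; lengths in m; the calibration is good to about 2 mm. A picture is of the moment at which its call begins: read the wrist's pose just before it. calibration takes no time and is no camera call; for the wrist camera it gives the pose at the moment of the call.
- order.job_done(): hands the job in, once; it reports no verdict.
The state is a dict: "clock": time; "joint_pos": joint angles; "joint_vel": joint speeds; "tau": joint torques, N m; "eef_pos": TCP position; "tool_rot": TCP orientation; "ft_force": force on the tool from outside, world axes, zero at the start; "ft_torque": the same for the moment, N m; "grip_width": finger opening in m.
Only numpy, scipy, OpenCV 4.12 (cv2) and the standard library are available. Lean on these libraries where they do the work, as an engineer would, in place of code of your own. Each camera call takes 0.05 s, during which the arm holds its last target. There are 200 camera calls.

## Working session

There is one attempt and no reset: what is moved stays moved. The work goes in short steps, Python scripts to look and compute and a shell command to move; the robot and the scene stay as the last step left them, time stands still between calls to the robot, and variables do not carry over. Pictures are saved under pics/ and viewed, about 8 in all and at most 12, crops included, and the job is handed in when it is done.

```bash
mkdir -p pics; cat > h.py <<'E'
import numpy as np, cv2
from workcell import readout, viewer, order
from scipy.spatial.transform import Rotation as R
def snap(n,f):
    c=viewer.calibration(n); im=viewer.camera(n); cv2.imwrite(f'pics/{f}.png',im[:,:,::-1]); 
    np.save(f'pics/{f}.npy',c,allow_pickle=True); return c
def load(f): return np.load(f'pics/{f}.npy',allow_pickle=True).item()
def Rm(c):
    r=np.array(c['rotation']); return r if r.shape==(3,3) else R.from_quat(r).as_matrix()
def px2w(c,u,v,z):
    d=Rm(c)@np.array([(u-c['cx'])/c['fx'],(v-c['cy'])/c['fy'],1]); e=np.array(c['eye']); return e+d*(z-e[2])/d[2]
def w2px(c,p):
    q=Rm(c).T@(np.array(p)-c['eye']); return np.array([c['cx']+c['fx']*q[0]/q[2],c['cy']+c['fy']*q[1]/q[2]])
E
python3 - <<'E'
from h import *
np.set_printoptions(precision=4,suppress=True)
print(readout.get_obs())
a=snap('top','t0');b=snap('side','s0');print(a,b)
A=cv2.imread('pics/t0.png');B=cv2.imread('pics/s0.png')
E
```

```text
{'clock': 0.0, 'joint_pos': array([ 1.226 ,  0.2414,  0.0037,  1.3352, -0.    ,  1.5708]), 'joint_vel': array([ 0.0008,  0.0008,  0.0005, -0.0004,  0.0021,  0.001 ]), 'tau': array([ -0.0002, -37.2318,  25.2407,   0.017 ,  -0.0001,  -0.    ]), 'eef_pos': array([0.1688, 0.47  , 0.2474]), 'tool_rot': array([ 0.1716,  0.9852, -0.001 , -0.0002]), 'ft_force': array([0.1988, 0.1782, 0.5982]), 'ft_torque': array([ 0.1197,  0.0108, -0.0523]), 'grip_width': 0.0855022024117655}
{'fx': 516.5354503887187, 'fy': 516.5354503887187, 'cx': 294.75357552020307, 'cy': 202.77821145390504, 'eye': array([ 0.3053, -0.0292,  1.1692]), 'rotation': array([-0.6945,  0.7138, -0.0669,  0.0612])} {'fx': 526.4610598260793, 'fy': 526.4610598260793, 'cx': 271.6074488642036, 'cy': 208.03406170133246, 'eye': array([ 0.3378, -1.1258,  0.7178]), 'rotation': array([ 0.8656, -0.0754,  0.0282, -0.4942])}
```

View pics/t0.png

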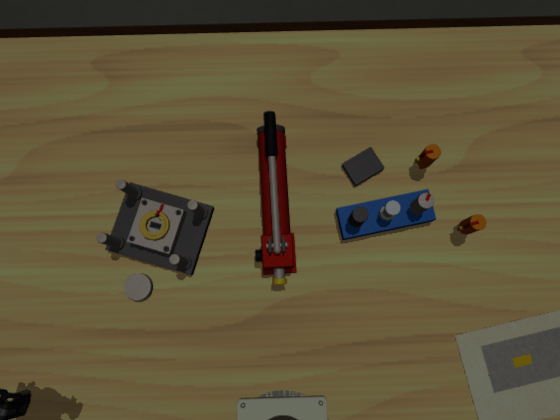

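View pics/s0.png

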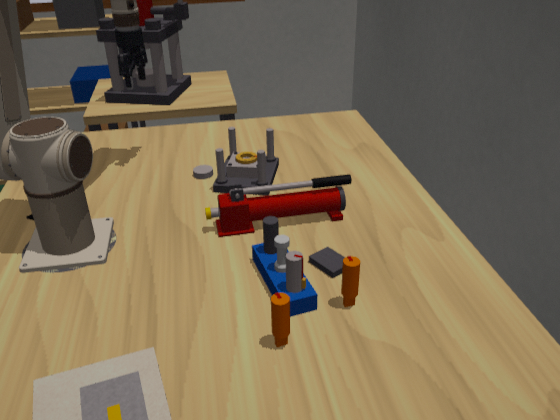

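The top view shows the rack with three tools: dark at (358,217), aluminium at (391,211) and bright steel with a red line at (425,201). The orange look-alikes stand loose at (430,155) and (473,224). The die is at (155,225), the spacer at (138,287), and the pump lies between rack and die. The bright steel tool with the red line fits the description, so I'll confirm it in an enlarged crop together with the die.

```bash
python3 - <<'E'
from h import *
A=cv2.imread('pics/t0.png')
f=lambda x,y:cv2.resize(A[y:y+75,x:x+100],None,fx=8,fy=8,interpolation=cv2.INTER_CUBIC)
g=lambda x,y,w,h:cv2.convertScaleAbs(cv2.resize(A[y:y+h,x:x+w],None,fx=6,fy=6,interpolation=cv2.INTER_CUBIC),alpha=1.6)
cv2.imwrite('pics/c0.png',np.hstack([g(108,180,66,90),g(398,170,66,90)]))
c=load('t0')
for n,u,v,z in [('punchtop',425,201,.12),('dark',358,215,.12),('alu',391,211,.115),('die',155,225,.072),('pumpend',270,113,.1)]: print(n,px2w(c,u,v,z).round(4))
E
```

```text
punchtop [ 0.494  -0.3099  0.12  ]
dark [ 0.4685 -0.1697  0.12  ]
alu [ 0.4758 -0.2392  0.115 ]
die [0.4661 0.2594 0.072 ]
pumpend [0.7009 0.0077 0.1   ]
```

View pics/c0.png

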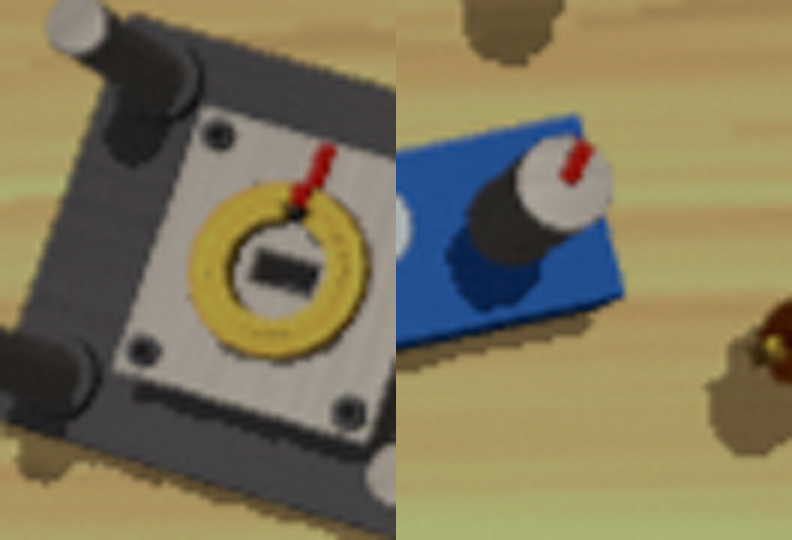

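```bash
python3 - <<'E'
from h import *
np.set_printoptions(precision=4,suppress=True)
c=load('t0')
P=px2w(c,426,200.5,.12);K=px2w(c,429.7,194.5,.12)
D=px2w(c,154.5,224.8,.072);k1=px2w(c,162.7,205,.06);k2=px2w(c,158,214.2,.072)
dk=px2w(c,358,215,.12)
a=lambda v:np.degrees(np.arctan2(v[1],v[0]))
print(P,a(K-P),D,a(k1-D),a(k2-D),'rack y',a(dk-P))
o=readout.get_obs();print(R.from_quat(o['tool_rot']).as_matrix())
w=viewer.calibration('wrist');print(w)
T=R.from_quat(o['tool_rot']);print('cam in tool',T.inv().apply(np.array(w['eye'])-o['eef_pos']),T.as_matrix().T@Rm(w))
E
```

```text
[ 0.495 -0.312  0.12 ] -34.72378756052635 [0.4665 0.2605 0.072 ] -17.05331815440692 -17.131123245135093 rack y 100.56112536777944
[[-0.9411  0.338  -0.0006]
 [ 0.338   0.9411 -0.0018]
 [-0.     -0.0019 -1.    ]]
{'fx': 312.9646309407599, 'fy': 312.9646309407599, 'cx': 284.67172918144456, 'cy': 211.79658895547036, 'eye': array([0.0908, 0.4981, 0.3729]), 'rotation': array([0.8069, 0.5678, 0.0932, 0.1335])}
cam in tool [ 0.0829 -0.0002 -0.1255] [[ 0.0001 -0.947  -0.3212]
 [ 1.     -0.0001  0.0007]
 [-0.0007 -0.3212  0.947 ]]
```

The crop confirms it: bright steel top with the red line, punch top at (426,200.5). Bush centre is at (154.5,224.8), and the red line marks the keyway.

Now I'll rotate and go above the punch.

```bash
python3 -m crank '0 0 0 0 0 0.1155 -1;0 0 0 0 0 0.1155 -1;0 0 0 0 0 0.1155 -1;0 0 0 0 0 0.1155 -1;0 0 0 0 0 0.1155 -1;0 0 0 0 0 0.1155 -1;0 0 0 0 0 0.1155 -1;0 0 0 0 0 0.1155 -1;0 0 0 0 0 0.1155 -1;0 0 0 0 0 0 -1'
python3 -c "
from h import *
o=readout.get_obs();M=R.from_quat(o['tool_rot']);print(o['joint_pos'],M.as_matrix()[:,1],M.inv().apply(np.array([.495,-.312,.248])-o['eef_pos']))"
```

```text
clock: 0.93
eef_pos: [0.1676, 0.4665, 0.2418]
tool_rot: [0.658, 0.753, -0.007, 0.003]
ft_force: [-0.5, -0.4, -0.2]
grip_width: 0.0857
[ 1.22599689e+00  2.46575868e-01 -4.19651846e-03  1.33508599e+00
  4.51410185e-06  2.66174101e+00] [ 0.99087658  0.1345927  -0.0069571 ] [-0.81554957  0.21963392  0.00321337]
```

```bash
python3 -m crank '-.035 .0094 -.001 0 0 0 -1;-.035 .0094 -.001 0 0 0 -1;-.035 .0094 -.001 0 0 0 -1;-.035 .0094 -.001 0 0 0 -1;-.035 .0094 -.001 0 0 0 -1;-.035 .0094 -.001 0 0 0 -1;-.035 .0094 -.001 0 0 0 -1;-.035 .0094 -.001 0 0 0 -1;-.035 .0094 -.001 0 0 0 -1;-.035 .0094 -.001 0 0 0 -1;-.035 .0094 -.001 0 0 0 -1;-.035 .0094 -.001 0 0 0 -1;-.035 .0094 -.001 0 0 0 -1;-.035 .0094 -.001 0 0 0 -1;-.035 .0094 -.001 0 0 0 -1;-.035 .0094 -.001 0 0 0 -1;-.035 .0094 -.001 0 0 0 -1;-.035 .0094 -.001 0 0 0 -1;-.035 .0094 -.001 0 0 0 -1;-.035 .0094 -.001 0 0 0 -1'
cat > to.py <<'E'
import sys
from h import *
np.set_printoptions(precision=4,suppress=True)
t=list(map(float,sys.argv[1:5]))  # x y z yaw(deg) of tool y
o=readout.get_obs();M=R.from_quat(o['tool_rot'])
y=np.array([np.cos(np.radians(t[3])),np.sin(np.radians(t[3])),0]);z=np.array([0,0,-1]);G=R.from_matrix(np.c_[np.cross(y,z),y,z])
print('clk',o['clock'],'pos',o['eef_pos'],'q6',o['joint_pos'][5],'shift',M.inv().apply(np.array(t[:3])-o['eef_pos']),'turn',(M.inv()*G).as_rotvec(),'F',o['ft_force'],o['grip_width'])
E
python3 to.py .495 -.312 .248 10.6
```

```text
clock: 2.6
eef_pos: [0.4783, -0.2167, 0.2662]
tool_rot: [0.627, 0.779, -0.008, 0.002]
ft_force: [0.6, 0.2, -0.2]
grip_width: 0.0854
clk 2.6 pos [ 0.4783 -0.2167  0.2662] q6 0.9387083783825548 shift [-0.0965 -0.0039  0.0195] turn [-0.0092  0.0132  0.0305] F [ 0.6245  0.1926 -0.1789] 0.08541705261299985
```

```bash
python3 -m crank '-.035 -.001 .006 -.003 .004 0.01 -1;-.035 -.001 .006 -.003 .004 0.01 -1;-.026 -.001 .006 -.003 .004 0.01 -1;0 0 0 0 0 0 -1;0 0 0 0 0 0 -1'
python3 to.py .495 -.312 .248 10.6; python3 -c "
from h import *
snap('wrist','w1')"
```

```text
clock: 3.02
eef_pos: [0.4974, -0.3237, 0.2444]
tool_rot: [0.636, 0.772, -0.001, -0.0]
ft_force: [-0.2, 0.2, 0.6]
grip_width: 0.0849
clk 3.0167 pos [ 0.4974 -0.3237  0.2444] q6 0.8017956626341014 shift [ 0.0119 -0.0001 -0.0036] turn [-0.0009  0.0006  0.0076] F [-0.1566  0.1788  0.5879] 0.08485613500877749
```

View pics/w1.png

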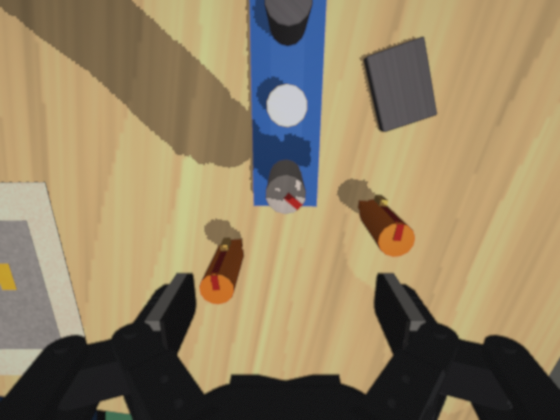

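```bash
python3 - <<'E'
from h import *
np.set_printoptions(precision=4,suppress=True)
c=load('w1');A=cv2.imread('pics/w1.png').astype(int);b,g,r=A[...,0],A[...,1],A[...,2]
def red(x0,y0,x1,y1):
    m=(r>1.8*g)&(r>1.8*b)&(r>70)
    ys,xs=np.nonzero(m[y0:y1,x0:x1]);return xs+x0,ys+y0
xs,ys=red(262,170,312,217)
pts=np.array([px2w(c,u+.0,v,.12) for u,v in zip(xs,ys)])[:,:2]
l=cv2.fitLine(pts.astype(np.float32),cv2.DIST_L2,0,.001,.001).ravel();d=l[:2]*np.sign(l[0]);s=(pts-l[2:])@d
print(len(xs),np.degrees(np.arctan2(d[1],d[0])),l[2:]+d*s.min(),l[2:]+d*s.max(),s.max()-s.min())
# predicted circle for two estimates
for n,p in [('c',px2w(c,286,194,.12)),('or1',px2w(c,217,290,.12)),('or2',px2w(c,397,240,.12)),('alu',px2w(c,287,105,.115))]: print(n,p)
cv2.imwrite('pics/c1.png',cv2.resize(cv2.imread('pics/w1.png')[140:240,200:340],None,fx=5,fy=5,interpolation=cv2.INTER_CUBIC))
E
```

```text
123 -30.50992 [ 0.4957 -0.3113] [ 0.5087 -0.319 ] 0.015102204468446276
c [ 0.4956 -0.3103  0.12  ]
or1 [ 0.4509 -0.4122  0.12  ]
or2 [ 0.5983 -0.3324  0.12  ]
alu [ 0.4829 -0.2418  0.115 ]
```

View pics/c1.png

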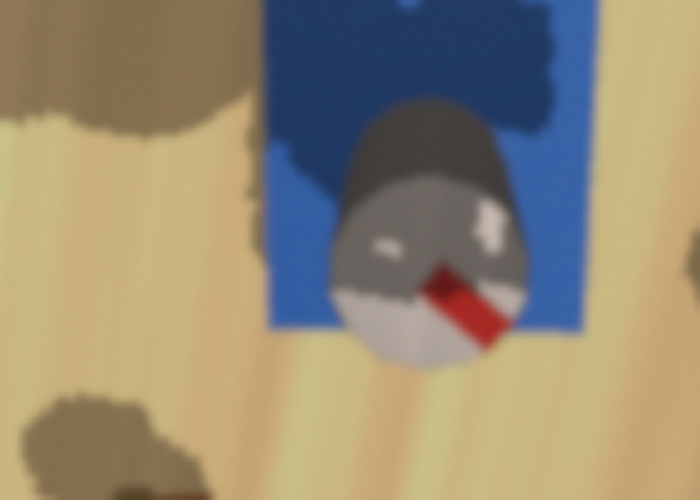

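The wrist view confirms it: punch top centre at (286,194), world (0.496,-0.310), 70 mm from the aluminium pin as specified. The red line's angle is about -31°. I'll align, then descend most of the way.

```bash
python3 -m crank '.0133 0 0 0 0 .007 -1;0 0 .03 0 0 0 -1;0 0 .03 0 0 0 -1;0 0 .02 0 0 0 -1;0 0 0 0 0 0 -1'
python3 to.py .4956 -.3105 .093 10.6
```

```text
clock: 3.48
eef_pos: [0.4953, -0.3051, 0.1651]
tool_rot: [0.634, 0.774, -0.0, 0.002]
ft_force: [-0.0, 0.2, -0.4]
grip_width: 0.0852
clk 3.4833 pos [ 0.4953 -0.3051  0.1651] q6 0.8205056413441635 shift [-0.0051 -0.001   0.0721] turn [0.0026 0.0032 0.0136] F [-0.0256  0.1945 -0.4481] 0.08521881000357444
```

```bash
python3 -m crank '-.005 -.001 0 .002 .003 .008 -1;0 0 0 0 0 0 -1;0 0 .02 0 0 0 -1;0 0 .02 0 0 0 -1;0 0 .02 0 0 0 -1;0 0 .005 0 0 0 -1;0 0 0 0 0 0 -1'
python3 to.py .4956 -.3105 .093 10.6
```

```text
clock: 4.07
eef_pos: [0.502, -0.3105, 0.1108]
tool_rot: [0.633, 0.774, 0.002, 0.009]
ft_force: [-0.3, 0.7, 0.3]
grip_width: 0.0852
clk 4.0667 pos [ 0.502  -0.3105  0.1108] q6 0.8178069701713097 shift [ 0.0015 -0.0065  0.0177] turn [0.0137 0.0116 0.0137] F [-0.2927  0.7053  0.3392] 0.08518734313300105
```

```bash
python3 -m crank '.001 -.004 .008 .012 .01 .012 -1;0 -.002 .006 0 0 0 -1;0 0 .002 0 0 0 -1;0 0 0 0 0 0 -1'
python3 to.py .4956 -.3105 .093 10.6
```

```text
clock: 4.4
eef_pos: [0.4984, -0.3125, 0.0988]
tool_rot: [0.638, 0.77, 0.001, 0.004]
ft_force: [-0.9, 0.8, -0.3]
grip_width: 0.0854
clk 4.4 pos [ 0.4984 -0.3125  0.0988] q6 0.8248322617801873 shift [ 0.0025 -0.0024  0.0058] turn [0.0064 0.006  0.001 ] F [-0.943   0.7932 -0.2733] 0.08535931239657875
```

```bash
python3 -m crank '.002 -.0025 .006 .006 .006 .001 -1;0 0 0 0 0 0 -1;.001 0 0.001 0.002 .002 0 -1'
python3 to.py .4956 -.3105 .093 10.6
```

```text
clock: 4.65
eef_pos: [0.4959, -0.3106, 0.0928]
tool_rot: [0.639, 0.769, 0.0, -0.0]
ft_force: [0.1, -1.1, 1.0]
grip_width: 0.0855
clk 4.65 pos [ 0.4959 -0.3106  0.0928] q6 0.8264977271789052 shift [ 0.0002 -0.0003 -0.0002] turn [-0.0002 -0.0007 -0.0005] F [ 0.1344 -1.0618  0.9693] 0.08545227372043812
```

Well aligned, so I'll close.

```bash
python3 -m crank '0 0 0 0 0 0 1;0 0 0 0 0 0 1;0 0 0 0 0 0 1;0 0 0 0 0 0 1;0 0 0 0 0 0 1;0 0 0 0 0 0 1;0 0 0 0 0 0 1;0 0 0 0 0 0 1;0 0 0 0 0 0 1;0 0 0 0 0 0 1'
python3 to.py .4956 -.3105 .093 10.6
```

```text
clock: 5.48
eef_pos: [0.4956, -0.3105, 0.093]
tool_rot: [0.639, 0.769, 0.0, -0.001]
ft_force: [-0.8, -0.6, -1.2]
grip_width: 0.0322
clk 5.4833 pos [ 0.4956 -0.3105  0.093 ] q6 0.8265627853101433 shift [-0.  0. -0.] turn [-0.0009 -0.001  -0.0005] F [-0.8338 -0.6364 -1.1628] 0.03223056789749051
```

```bash
python3 -m crank '0 0 0 0 0 0 1;0 0 -.006 0 0 0 1;0 0 -.01 0 0 0 1;0 0 -.01 0 0 0 1;0 0 -.01 0 0 0 1;0 0 -.01 0 0 0 1;0 0 0 0 0 0 1'
python3 to.py .4956 -.3105 .26 10.6
```

```text
clock: 6.07
eef_pos: [0.4929, -0.3087, 0.1385]
tool_rot: [0.639, 0.769, -0.001, -0.006]
ft_force: [1.0, -0.5, -5.7]
grip_width: 0.0327
clk 6.0667 pos [ 0.4929 -0.3087  0.1385] q6 0.8265452776970839 shift [-0.0012  0.0012 -0.1215] turn [-0.0085 -0.0082 -0.0004] F [ 0.9813 -0.5242 -5.7068] 0.032725613198653955
```

The weight reads 5.7 N, so the punch is held. Lifting on.

```bash
python3 -m crank '0 0 -.02 -.008 -.008 0 1;0 0 -.025 0 0 0 1;0 0 -.025 0 0 0 1;0 0 -.025 0 0 0 1;0 0 -.02 0 0 0 1;0 0 0 0 0 0 1;0 0 0 0 0 0 1'
python3 to.py .4956 -.3105 .26 28.3;python3 -c "
from h import *
snap('wrist','w2')
A=cv2.imread('pics/w2.png');cv2.imwrite('pics/c2.png',cv2.resize(A[180:420,130:430],None,fx=2.6,fy=2.5,interpolation=cv2.INTER_CUBIC))"
```

```text
clock: 6.65
eef_pos: [0.491, -0.3071, 0.2581]
tool_rot: [0.639, 0.769, -0.0, -0.003]
ft_force: [0.2, -0.4, -7.9]
grip_width: 0.0328
clk 6.65 pos [ 0.491  -0.3071  0.2581] q6 0.8267752238761449 shift [-0.0042  0.0038 -0.0019] turn [-0.0029 -0.0046 -0.309 ] F [ 0.1617 -0.441  -7.9233] 0.03284751739814905
```

View pics/c2.png

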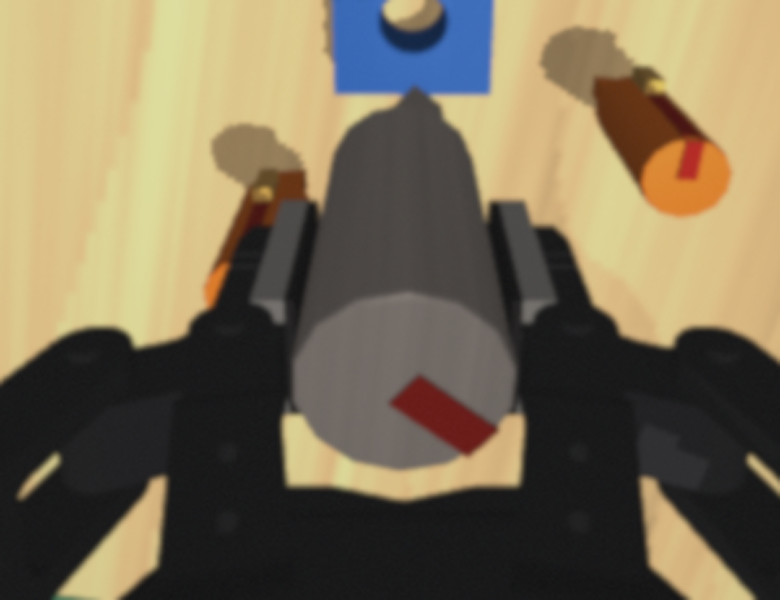

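```bash
python3 - <<'E'
from h import *
np.set_printoptions(precision=4,suppress=True)
c=load('w2');o=readout.get_obs();M=R.from_quat(o['tool_rot'])
f=lambda x,y:px2w(c,130+x/2.6,180+y/2.5,.2851)
for p,q in [((420,376),(498,428)),((390,404),(468,455)),((405,390),(483,441.5))]:
    d=M.inv().apply(f(*q)-f(*p)); print(np.degrees(np.arctan2(d[1],d[0])),np.linalg.norm(d)); 
print('left,right', [M.inv().apply(f(*p)-o['eef_pos']) for p in [(293,375),(516,375),(405,292),(405,469),(405,390)]])
y=M.as_matrix()[:,1];print('yaw y',np.degrees(np.arctan2(y[1],y[0])))
E
```

```text
129.67860473218127 0.015320696001674187
129.78557924051262 0.015407670036681507
129.73282250042982 0.015363875899245346
left,right [array([ 0.0017, -0.0164, -0.0268]), array([ 0.0018,  0.0162, -0.0269]), array([ 0.0164, -0.0001, -0.0268]), array([-0.0163, -0.    , -0.0269]), array([-0.001 , -0.    , -0.0269])]
yaw y 10.598277627563947
```

```bash
python3 -m crank '0 0 -.005 0 0 -.07 1;0 0 -.005 0 0 -.07 1;0 0 -.003 0 0 -.07 1;0 0 0 0 0 0 1'
python3 to.py .501 .177 .268 22.6
```

```text
clock: 7.03
eef_pos: [0.4884, -0.3053, 0.264]
tool_rot: [0.551, 0.835, 0.0, -0.009]
ft_force: [0.2, 0.2, -7.5]
grip_width: 0.0325
clk 7.0333 pos [ 0.4884 -0.3053  0.264 ] q6 0.6074086694093311 shift [0.4385 0.2013 0.0005] turn [-0.0093 -0.0144  0.0099] F [ 0.2057  0.1598 -7.4782] 0.03253937448263669
```

```bash
python3 -m crank '.015 .007 0 -.008 -.012 .008 1;.025 .0115 0 0 0 0 1;.025 .0115 0 0 0 0 1;.025 .0115 0 0 0 0 1;.025 .0115 0 0 0 0 1;.025 .0115 0 0 0 0 1;.025 .0115 0 0 0 0 1;.025 .0115 0 0 0 0 1'
python3 to.py .501 .177 .268 22.6
```

```text
clock: 7.7
eef_pos: [0.4912, -0.0928, 0.2481]
tool_rot: [0.566, 0.824, -0.004, -0.012]
ft_force: [0.1, -0.0, -6.7]
grip_width: 0.0326
clk 7.7 pos [ 0.4912 -0.0928  0.2481] q6 1.0154203202188319 shift [ 0.2486  0.1056 -0.0181] turn [-0.02   -0.0159 -0.0273] F [ 0.1434 -0.006  -6.6825] 0.032614601400909306
```

```bash
python3 -m crank '.015 .007 -.012 -.02 -.016 -.027 1;.025 .0106 -.004 0 0 0 1;.025 .0106 -.004 0 0 0 1;.025 .0106 -.004 0 0 0 1;.025 .0106 -.004 0 0 0 1'
python3 to.py .501 .177 .268 22.6
```

```text
clock: 8.12
eef_pos: [0.4879, 0.0391, 0.2674]
tool_rot: [0.559, 0.829, -0.004, -0.007]
ft_force: [-0.0, 0.6, -6.2]
grip_width: 0.0326
clk 8.1167 pos [0.4879 0.0391 0.2674] q6 1.264068517939948 shift [ 0.1229  0.0639 -0.0007] turn [-0.0143 -0.0071 -0.0092] F [-0.0328  0.643  -6.2173] 0.032638583500495214
```

```bash
python3 -m crank '.025 .013 -.003 -.014 -.007 -.009 1;.025 .013 -.003 0 0 0 1;.025 .013 -.003 0 0 0 1;.025 .013 -.003 0 0 0 1;0.01 0.005 0 0 0 0 1;0 0 0 0 0 0 1;0 0 0 0 0 0 1'
python3 to.py .501 .177 .268 22.6;python3 -c "
from h import *
snap('wrist','w3')
A=cv2.imread('pics/w3.png');cv2.imwrite('pics/c3.png',cv2.resize(A,None,fx=1.4,fy=1.4,interpolation=cv2.INTER_CUBIC))"
```

```text
clock: 8.7
eef_pos: [0.4931, 0.1734, 0.269]
tool_rot: [0.557, 0.831, -0.005, -0.006]
ft_force: [-0.0, -1.0, -6.6]
grip_width: 0.033
clk 8.7 pos [0.4931 0.1734 0.269 ] q6 1.5167608757402702 shift [0.0003 0.0087 0.0009] turn [-0.0154 -0.0042 -0.004 ] F [-0.0483 -0.985  -6.608 ] 0.032967417547239364
```

View pics/c3.png

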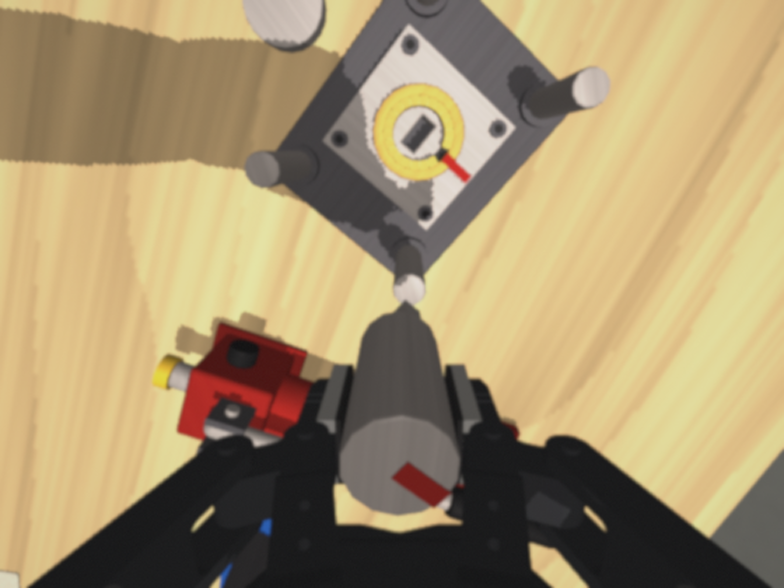

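The view shows the bush ring centred near (419,132) in the 1.4x picture, the red keyway line running to (468,180), and the die block corners at (410,25), (515,127), (427,230) and (323,138). The punch hangs upright in the grip, clear of the pillar.

```bash
python3 - <<'E'
from h import *
np.set_printoptions(precision=4,suppress=True)
c=load('w3');A=cv2.imread('pics/w3.png');H=cv2.cvtColor(A,cv2.COLOR_BGR2HSV)
x0,y0,x1,y1=255,50,345,140
h,s,v=[H[...,i].astype(int) for i in range(3)]
m=((h>18)&(h<36)&(s>110)).astype(np.uint8);mm=np.zeros_like(m);mm[y0:y1,x0:x1]=m[y0:y1,x0:x1]
n,l,st,_=cv2.connectedComponentsWithStats(mm);k=1+st[1:,4].argmax();ys,xs=np.nonzero(l==k)
P=np.array([px2w(c,a,b,.072)[:2] for a,b in zip(xs,ys)])
hull=cv2.convexHull(P.astype(np.float32)).reshape(-1,2)
cc,r=cv2.minEnclosingCircle(hull);A1=np.c_[2*hull,np.ones(len(hull))];sol=np.linalg.lstsq(A1,(hull**2).sum(1),rcond=None)[0]
print('circ',cc,r,sol[:2],np.sqrt(sol[2]+sol[:2]@sol[:2]))
rm=(((h<8)|(h>172))&(s>150)&(v>90))[y0:y1,x0:x1+10];ys,xs=np.nonzero(rm)
for z in(.06,.072):
    Q=np.array([px2w(c,a+x0,b+y0,z)[:2] for a,b in zip(xs,ys)]);f=cv2.fitLine(Q.astype(np.float32),cv2.DIST_L2,0,.001,.001).ravel()
    d=f[:2]*np.sign(f[0]);print('red',len(xs),np.degrees(np.arctan2(d[1],d[0])),'perp offset of centre',np.cross(d,np.array(sol[:2])-f[2:]),'dir from centre',np.degrees(np.arctan2(*(Q.mean(0)-sol[:2])[::-1])))
C=[px2w(c,a/1.4,b/1.4,.06)[:2] for a,b in [(410,25),(515,127),(427,230),(323,138)]]
for i in range(4):
    d=C[(i+1)%4]-C[i];print(np.linalg.norm(d),np.degrees(np.arctan2(d[1],d[0])))
print('corner mean',np.mean(C,0))
E
```

```text
circ (0.46668529510498047, 0.2633569538593292) 0.03140858933329582 [0.4669 0.2637] 0.030715326099989303
red 119 -19.764936 perp offset of centre -0.001628147272563888 dir from centre -17.139953709116885
red 119 -19.765194 perp offset of centre -0.0010574815887236227 dir from centre -17.9984106622575
0.09845798777870744 -17.86385725851802
0.09561457395547322 -107.26606888313569
0.10104552261474253 161.35526530471014
0.09424552990652671 71.1751937395786
corner mean [0.4678 0.2641]<stdin>:15: DeprecationWarning: Arrays of 2-dimensional vectors are deprecated. Use arrays of 3-dimensional vectors instead. (deprecated in NumPy 2.0)
```

```bash
python3 -m crank '.01 .005 0 -.015 -.004 -.004 1;.02 .003 0 0 0 0 1;.02 .003 0 0 0 0 1;.02 .002 0 0 0 0 1;.01 0 0 0 0 0 1;0 0 0 0 0 0 1;0 0 0 0 0 0 1'
python3 to.py .467 .263 .2 21.5
```

```text
clock: 9.33
eef_pos: [0.4739, 0.2477, 0.2654]
tool_rot: [0.562, 0.827, -0.003, -0.0]
ft_force: [0.0, -0.1, -6.9]
grip_width: 0.0324
clk 9.3333 pos [0.4739 0.2477 0.2654] q6 1.6755795266479392 shift [ 0.017  -0.0004  0.0654] turn [-0.0044  0.0028  0.0028] F [ 0.0356 -0.1498 -6.8905] 0.03238965050232128
```

```bash
python3 -m crank '.012 0 0 -.004 .003 .003 1;.003 0 .01 0 0 0 1;0 0 .015 0 0 0 1;0 0 .015 0 0 0 1;0 0 .01 0 0 0 1;0 0 .005 0 0 0 1;0 0 0 0 0 0 1;0 0 0 0 0 0 1'
python3 to.py .467 .263 .18 21.5
```

```text
clock: 10.0
eef_pos: [0.4691, 0.2571, 0.2057]
tool_rot: [0.566, 0.824, -0.001, 0.001]
ft_force: [-0.1, 0.5, -5.7]
grip_width: 0.0325
clk 10.0 pos [0.4691 0.2571 0.2057] q6 1.7073411822338989 shift [0.0063 0.0002 0.0256] turn [ 0.0004  0.0028 -0.0088] F [-0.1223  0.4686 -5.7137] 0.0325489401258169
```

```bash
python3 -m crank '.006 0 .004 0 .003 -.009 1;0 0 .01 0 0 0 1;0 0 .008 0 0 0 1;0 0 0 0 0 0 1;0 0 0 0 0 0 1'
python3 to.py .467 .263 .167 21.5
python3 -c "
from h import *
snap('wrist','w4');snap('top','t4');snap('side','s4')
A=cv2.imread('pics/w4.png')[150:420,150:420];B=cv2.imread('pics/s4.png')[110:200,200:290]
f=lambda i:cv2.resize(i,(400,400),interpolation=cv2.INTER_CUBIC)
cv2.imwrite('pics/c4.png',np.hstack([f(A),f(B)]))"
```

```text
clock: 10.42
eef_pos: [0.468, 0.2636, 0.1831]
tool_rot: [0.563, 0.827, 0.002, 0.001]
ft_force: [-0.2, 0.5, -7.1]
grip_width: 0.0329
clk 10.4167 pos [0.468  0.2636 0.1831] q6 1.7079682462641737 shift [-0.0002 -0.0013  0.0161] turn [ 0.0043 -0.0008  0.0004] F [-0.2438  0.4738 -7.1348] 0.03292613483750756
```

View pics/c4.png

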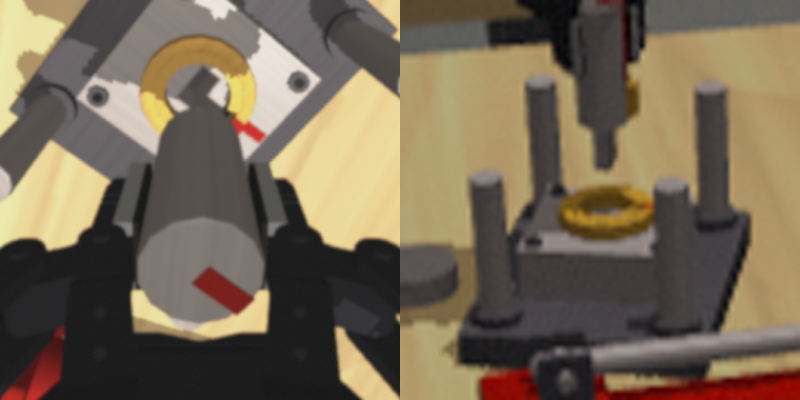

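```bash
python3 - <<'E'
from h import *
np.set_printoptions(precision=4,suppress=True)
c=load('w4');A=cv2.imread('pics/w4.png');H=cv2.cvtColor(A,cv2.COLOR_BGR2HSV);h,s,v=[H[...,i].astype(int) for i in range(3)]
o=readout.get_obs();M=R.from_quat(o['tool_rot'])
# bush outer arc, crop scale 400/270
f=lambda x,y,z:px2w(c,150+x*.675,150+y*.675,z)
B=np.array([f(*p,.072)[:2] for p in [(143,75),(150,55),(170,40),(199,36),(228,44),(246,62),(256,85)]])
S=np.linalg.lstsq(np.c_[2*B,np.ones(len(B))],(B**2).sum(1),rcond=None)[0];print('bush',S[:2],np.sqrt(S[2]+S[:2]@S[:2]))
ang=lambda d:np.degrees(np.arctan2(d[1],d[0]))
def red(x0,y0,x1,y1,z):
    ys,xs=np.nonzero((((h<8)|(h>172))&(s>140)&(v>60))[y0:y1,x0:x1]);Q=np.array([px2w(c,a+x0,b+y0,z)[:2] for a,b in zip(xs,ys)])
    l=cv2.fitLine(Q.astype(np.float32),cv2.DIST_L2,0,.001,.001).ravel();d=l[:2]*np.sign(l[0]);return len(xs),ang(d),Q.mean(0)
print('die line',red(300,225,335,250,.062));zt=o['eef_pos'][2]+.027
print('punch line',red(275,325,325,365,zt))
print('punch top L R T B',[f(*p,zt)[:2] for p in [(138,272),(264,272),(200,218),(200,325)]],o['eef_pos'])
sc=load('s4')
for n,p in[('tip',(.468,.2636,.1)),('bush',(.467,.263,.072)),('bushtop72',(.467,.2605,.072))]:
    q=w2px(sc,p);print(n,q,(q-[200,110])*400/90+[400,0])
E
```

```text
bush [0.4662 0.2653] 0.03127647539715606
die line (134, np.float32(-6.882265), array([0.5028, 0.2518]))
punch line (533, np.float32(-19.260073), array([0.4751, 0.2606]))
punch top L R T B [array([0.4527, 0.2582]), array([0.4828, 0.27  ]), array([0.4616, 0.279 ]), array([0.4739, 0.2479])] [0.4682 0.2637 0.1836]
tip [245.2895 146.4636] [601.2868 162.0607]
bush [245.4656 155.4496] [602.0694 201.9983]
bushtop72 [245.5658 155.8078] [602.5147 203.5901]
```

```bash
python3 -m crank '0 -.001 .005 .004 0 -.018 1;0 0 .006 0 0 0 1;0 0 .004 0 0 0 1;0 0 0 0 0 0 1;0 0 0 0 0 0 1'
python3 to.py .467 .2632 .166 22.3
```

```text
clock: 10.98
eef_pos: [0.468, 0.2636, 0.168]
tool_rot: [0.554, 0.832, 0.001, 0.0]
ft_force: [-0.3, -0.2, -6.4]
grip_width: 0.0329
clk 10.9833 pos [0.468  0.2636 0.168 ] q6 1.6878968602298392 shift [ 0.    -0.001  0.002] turn [ 0.0027 -0.001   0.0062] F [-0.2554 -0.1936 -6.4294] 0.032850112290331315
```

```bash
python3 -m crank '0 -.001 .0015 .003 -.001 .003 1;0 0 0 0 0 0 1;0 0 0 0 0 0 1;0 0 0 0 0 0 1;0 0 0 0 0 0 1;0 0 0 0 0 0 1'
python3 to.py .467 .2632 .166 22.3
python3 -c "
from h import *
snap('wrist','w5');snap('side','s5')
A=cv2.imread('pics/w5.png')[150:420,150:420];B=cv2.imread('pics/s5.png')[110:200,200:290]
f=lambda i:cv2.resize(i,(400,400),interpolation=cv2.INTER_CUBIC)
cv2.imwrite('pics/c5.png',np.hstack([f(A),f(B)]))"
```

```text
clock: 11.48
eef_pos: [0.4672, 0.2632, 0.1667]
tool_rot: [0.556, 0.831, -0.0, -0.0]
ft_force: [0.7, -0.3, -6.7]
grip_width: 0.0328
clk 11.4833 pos [0.4672 0.2632 0.1667] q6 1.6918618233735627 shift [ 0.     -0.0002  0.0007] turn [-0.0001 -0.      0.0028] F [ 0.718  -0.3372 -6.6909] 0.03276571505939752
```

View pics/c5.png

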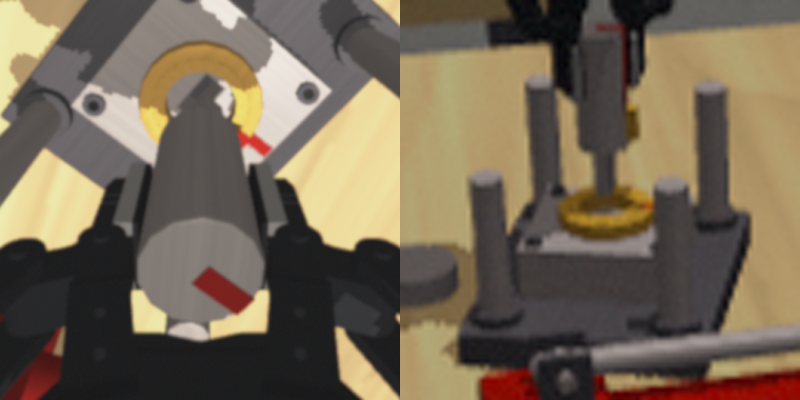

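Nearly there. I'll cross-check the fore-aft (y) centring and the height in an enlarged side crop, with the predicted tip and bush outlines drawn beside it.

```bash
python3 - <<'E'
from h import *
sc=load('s5');t=np.linspace(0,2*np.pi,60)
def draw(im,P,x0,y0,k,col,sh):
    p=np.array([(w2px(sc,q)+sh+.5-[x0,y0])*k for q in P]);cv2.polylines(im,[np.int32(p*8)],True,col,1,cv2.LINE_AA,3)
H=cv2.cvtColor(cv2.imread('pics/s0.png'),cv2.COLOR_BGR2HSV);m=((H[...,0]>18)&(H[...,0]<36)&(H[...,1]>150))
def ring(c,r,z):return [(c[0]+r*np.cos(a),c[1]+r*np.sin(a),z) for a in t]
x0,y0,k=228,110,9
im0=cv2.resize(cv2.imread('pics/s0.png')[y0:y0+65,x0:x0+42],None,fx=k,fy=k,interpolation=cv2.INTER_NEAREST)
im5=cv2.resize(cv2.imread('pics/s5.png')[y0:y0+65,x0:x0+42],None,fx=k,fy=k,interpolation=cv2.INTER_NEAREST)
sh=np.array([0.9,1.6])
B=(.467,.2632);g=np.radians(-18)
for im in(im0,im5):draw(im,ring(B,.032,.072),x0,y0,k,(255,0,0),sh)
draw(im5,ring((.4672,.2632),.017,.1137),x0,y0,k,(0,255,0),sh);draw(im5,ring((.4672,.2632),.017,.1937),x0,y0,k,(0,255,0),sh)
r=R.from_euler('z',g).as_matrix();draw(im5,[np.array([.4672,.2632,.0837])+r@[a,b,0] for a,b in[(.005,.011),(-.005,.011),(-.005,-.011),(.005,-.011)]],x0,y0,k,(0,255,0),sh)
cv2.imwrite('pics/c6.png',np.hstack([im0,im5]))
E
```

```text
(no output)
```

View pics/c6.png

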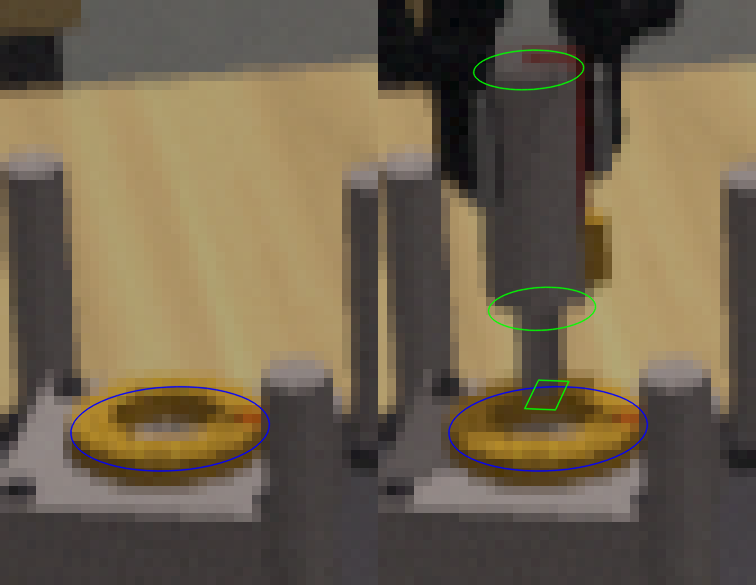

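The side crop shows punch and bush offset equally in x from the prediction, so they are centred. The punch appears up to about 3 mm higher than computed, so I'll lower it 2 mm and hold.

```bash
python3 -m crank '.0005 0 .002 0 0 0 1;0 0 0 0 0 0 1;0 0 0 0 0 0 1;0 0 0 0 0 0 1;0 0 0 0 0 0 1;0 0 0 0 0 0 1;0 0 0 0 0 0 1;0 0 0 0 0 0 1'
python3 to.py .467 .2637 .165 22.1;python3 - <<'E'
from h import *
o=readout.get_obs();c=snap('wrist','w6');A=cv2.imread('pics/w6.png');H=cv2.cvtColor(A,cv2.COLOR_BGR2HSV);h,s,v=[H[...,i].astype(int) for i in range(3)]
zt=o['eef_pos'][2]+.027
ys,xs=np.nonzero((((h<8)|(h>172))&(s>140)&(v>60))[325:365,275:325]);Q=np.array([px2w(c,a+275,b+325,zt)[:2] for a,b in zip(xs,ys)])
l=cv2.fitLine(Q.astype(np.float32),cv2.DIST_L2,0,.001,.001).ravel();print('key yaw',np.degrees(np.arctan(l[1]/l[0])),'jvel',abs(o['joint_vel']).max())
E
```

```text
clock: 12.25
eef_pos: [0.467, 0.2638, 0.1646]
tool_rot: [0.556, 0.831, 0.0, 0.0]
ft_force: [0.5, 0.2, -6.3]
grip_width: 0.0329
clk 12.25 pos [0.467  0.2638 0.1646] q6 1.692934904177134 shift [-0.0001 -0.     -0.0004] turn [ 0.0002 -0.      0.0063] F [ 0.5463  0.2228 -6.3477] 0.032895679898607255
key yaw -18.560009 jvel 0.002332406653047679
```

```bash
python3 -c "
from workcell import order
print(order.job_done())"
```

```text
the job is handed in; nothing more can be done
None
```

The keyed punch is out of the blue rack and held still and upright over the die. Its tip should be about 10 mm above the bush, with the key in line with the keyway. I handed the job in at 12.3 s of the 42 s allowed. No verdict was reported.

| Last check | Result |
|---|---|
| Centring | TCP at (0.467, 0.264); the bush centre measured (0.467, 0.263 to 0.265) with the wrist camera |
| Key direction | -18.6° against a keyway at about -18° |
| Tilt | under 0.1° from the measured tool pose |
| Height | tip about 9.6 mm above the bush by computation |
| Hold | 6.3 N on the wrist, which fits the punch's weight, and no sign of contact |

Some of these checks did not fully agree:
- **Bush position in y:** the top camera put the bush 1.5 to 3 mm nearer the rack than the wrist camera did. I followed the wrist camera, since it had also measured the punch in the grip.
- **Tip height:** the side view suggested the punch might be up to 3 mm higher than computed. I lowered it 2 mm to allow for that, so either reading is well within the 4 to 17 mm limits.
- **Keyway angle:** separate readings of the keyway ran from about -17° to -20°. One line fit gave -7°, which I discarded because the red line was partly hidden.

I did not view a picture after that last 2 mm move.

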